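Free the catch and hold the sprung lid of the glass bin

TASK

Turn the clamp knob of the glass bin's sliding catch a quarter turn clockwise to its stop and draw the catch all the way out, clear of the lid. Then take the sprung lid by its bar handle and raise it past its balance point without letting it fly wide open, and ease it back, never dropping it, to just below the balance point (within ten degrees), where it would fall shut if let go. Finish there, still holding the lid steady in the gripper so that the glazier can reach in; leave the other things on the bench alone.

Things in the scene. Friction and masses are not known exactly. Their poses are not given: they have to be found in the camera images.
- bin: plywood bin for glass rondels, fixed to the bench, 190 (x) by 260 (y) by 110 mm high. Origin: centre of its underside, on the bench. Its x axis is level, from the front (bar-handle side, nearest the robot) to the hinge side; y level to the side with the catch; z up. Position varies, turned by up to 0.4 rad. A bracket on its +y side (62 x 92 mm, 101 mm high) carries the catch.
- lid (a joint): lid angle, rad: 0 shut (level), grows as the front rises, stop at 1.45. Aluminium plate 190 x 260 x 8 mm, 0.95 kg, hinged at the bin's far top edge, sprung. Balance point 0.87 rad (50 degrees): below it the lid falls shut, above it the springs push it open. Moment 0.34 N m closing when shut, 0.07 at 0.1 rad either side of balance: 1.5 N at the bar moves it. Cannot rise under the catch.
- lid_bar (a point): middle of the lid's bar handle: round steel, 12 mm dia., 110 mm long along the bin's y, in the lid's plane, 49 mm clear ahead of its front edge, on two arms 55 mm either side of here. Bar axis 245 mm from the hinge axis and 4 mm above it when shut (114.5 mm above the bench). Pinch from above, fingers 25 to 45 mm open ahead of and behind it; it turns between them. Axes: the lid's (bin's when shut).
- lid_hinge (a point): point on the hinge axis, mid width: 95 mm along the bin's x from its origin, 110.5 mm above the bench. The axis runs along the bin's y. Axes as lid_bar.
- catch (a joint): how far the catch is drawn out along the bin's +y, m: 0 in (tongue laps 22 mm over the lid), 0.036 fully out at its stop; lid free from 0.022. Steel plate 56 (bin x) by 84 (bin y) by 6 mm, its top 127 mm above the bench, 1.5 N friction. A foot under the knob blocks it after 10 mm unless the knob is within 0.3 rad of its 1.57 stop.
- knob (a joint): angle of the clamp knob on the catch, rad: grows clockwise seen from above; 0 to 0.25 at the start (clamped, grip bar along the bin's x), stop at 1.57 (free, grip bar along the bin's y). Friction 0.05 N m.
- knob_grip (a point): on the knob's vertical axis at the height to grip. The grip is an upright black bar 46 mm long, 14 thick, 44 high; its top is 15 mm above this point, the plate 36 mm below. 165 mm along the bin's y from the bin's origin when the catch is in, 163 mm above the bench; moves with the catch. x axis along the bar's 46 mm (the bin's x at joint 0), z up.
- cup: bystander: open card cup, 76 mm across, 95 mm high, standing to the robot's right of the bin; origin at the centre of its underside
- block: bystander: cork block 100 x 65 x 40 mm lying to the left of the bin; origin at the centre of its underside
- rondel: bystander: flat glass rondel, 107 mm across the metal rim, 11 mm high, on the bench in front and to the left; origin at the centre of its underside

How it is judged:
By the outcome, as a careful person would: the job done as asked, in the order asked, and still so for the second after the job is handed in, while the arm keeps its last pose, push and grip.
It also fails if it takes over 58 s, if anything falls off the work surface, if the arm or the gripper's body presses on something with over 40 N, if the wrist force passes 120 N, or if a joint passes its speed limit or range.

ROBOT

A 6-joint arm with a two-finger parallel gripper is mounted at the origin on the work surface. World frame = base frame: x ahead of the robot, y to its left, z up, the work surface at z = 0. Lengths are in m, angles in rad, forces in N, time in s.
With the tool pointing down it reaches from about 0.35 to 0.95 m from the base axis. Payload 17.4 kg.
Tool frame: the origin (TCP) lies on the centre line of the jaws, within the pads' length; the fingertips stand 25 mm ahead of it and the grasp point (between the pads) lies 6 mm ahead of it (env.tip_reach is the distance from the TCP to the fingertips, in m); z points along the fingers, y is the line along which they close (so a half turn about z gives the same grasp; the last joint's range is limited). The gripper opens to 93 mm and grips with 3 to 60 N. Pads are 15 mm wide; open, the fingers measure 128 mm over their backs; the gripper's body (75 mm by 188 mm) begins 65 mm behind the grasp point.
Start: joints at [1.309, 0.116, 1.442, -0, 1.584, -0.038], TCP at [0.15, 0.658, 0.219] pointing down, gripper open.
Joint ranges: [-2.83, 2.83], [-0.83, 2.19], [0.07, 2.5], [-1.14, 4.28], [0.01, 3], [-2.97, 2.97]. Speed limits (rad/s): [1.89, 1.89, 2.22, 3.14, 3.14, 3.14].

INTERFACE

Orientations are given as a 3x3 rotation matrix whose columns are the frame's x, y, z axes.
In Python, from rig import get_obs, eyes, env gives the robot as it stands.
- The arm moves only by the shell command python3 -m creep 'ROWS' [OPENING] [FORCE]. ROWS is JSON, a list of rows, each a list of 6 numbers: the shift along the tool's x, y, z in cm, then the turn, a rotation vector about the tool's x, y, z in rad. A call has 1 to 20 rows; each row is the pose to reach, as a shift and turn from the pose commanded when the call began, along the tool's axes at that moment; what a row does not reach only later rows make up. A row lasts 1/12 s, in which the tool goes at most 41.7 mm and 7.16 degrees, less where a joint would pass 70% of its speed; a pose out of reach is approached as far as the arm can. A call with a gripper value outside its range is refused whole. OPENING is the closure in counts, from 0 (fully open) to 255 (shut), set as the call begins (- or left out, the last holds). The fingers move at their own pace and stop on an object; FORCE is the grip in N (left out, the last holds). Time passes only in rows, so rows that repeat a pose let the fingers close. It gives the time, the measured TCP pose, the force, the opening and the grip force at its end, in the units of the state.
- get_obs(): the state, without advancing time (a new reading comes with each control period).
- eyes.get_image(name): name is "scene" or "top" or "wrist"; returns a dict with "frame" (400x640x3 uint8, red, green, blue), "intrinsics" (3x3 intrinsics, pixels), "camera_from_world" (4x4, takes a point from world to camera coordinates); the wrist camera has in their place "mount" (4x4, takes a point from camera to tool coordinates, whose origin is the TCP and whose axes are the flange's). Camera axes: x right, y down, z forward; pixel columns grow to the right and rows downward; lengths in m; the calibration is good to about 2 mm. A picture is of the moment at which its call begins: read the wrist's pose just before it. There is no depth.
- env.job_done(): hands the job in; it is judged then, once.
The state is a dict: "clock": time; "q": joint angles; "joint_vel": joint speeds; "joint_efforts": joint torques, N m; "position": TCP position; "orientation": TCP orientation; "contact_force": force on the tool from outside, world axes, zero at the start; "torque": the same for the moment, N m; "gripper_width": opening from 0.0 (shut) to 1.0 (fully open); "gripper_force": force on a finger pad.
Only numpy, scipy, OpenCV 4.12 (cv2) and the standard library are available. Lean on these libraries where they do the work, as an engineer would, in place of code of your own. Each camera call takes 0.05 s, during which the arm holds its last target. There are 200 camera calls.

## Working session

There is one attempt and no reset: what is moved stays moved. The work goes in short steps, Python scripts to look and compute and a shell command to move; the robot and the scene stay as the last step left them, time stands still between calls to the robot, and variables do not carry over. Pictures are saved under pics/ and viewed, at most 10 in all, crops included, and the job is handed in when it is done.

```bash
ls; mkdir -p pics; python3 - <<'E'
from rig import get_obs, eyes, env
import cv2,numpy as np
o=get_obs();print(o)
for n in("top","scene"):
    d=eyes.get_image(n);cv2.imwrite(f"pics/{n}0.png",d["frame"][:,:,::-1]);np.savez(f"pics/{n}0.npz",**d)
    print(n,d["intrinsics"],d["camera_from_world"])
E
```

```text
pics
{'clock': 0.0, 'q': array([ 1.30920697e+00,  1.16468242e-01,  1.44225187e+00,  4.82566655e-06,
        1.58399333e+00, -3.78254723e-02]), 'joint_vel': array([-0.00098412, -0.0003481 , -0.00100367, -0.00051211,  0.00027609,
       -0.00037584]), 'joint_efforts': array([ 7.46677179e-04, -7.21261454e+01, -6.22603440e+01,  7.80110294e-02,
        2.39183754e-02, -7.58865986e-05]), 'position': array([0.1497559 , 0.6579739 , 0.21852546]), 'orientation': array([[-9.75069155e-01,  2.21901006e-01, -2.94517005e-04],
       [ 2.21901196e-01,  9.75068556e-01, -1.08141865e-03],
       [ 4.72063856e-05, -1.11981164e-03, -9.99999372e-01]]), 'contact_force': array([-0.03854734, -0.10891774, -0.81677689]), 'torque': array([-0.0015354 ,  0.03153253,  0.00457223]), 'gripper_force': 0.0, 'gripper_width': 1.000228090085286}
top [[364.94821416   0.         318.46386986]
 [  0.         364.94821416 199.09961463]
 [  0.           0.           1.        ]] [[-0.01945426 -0.99914381 -0.03651272  0.0341041 ]
 [-0.98426074  0.02555474 -0.17486494  0.54122169]
 [ 0.17564829  0.03253617 -0.98391518  1.01121266]
 [ 0.          0.          0.          1.        ]]
scene [[490.769391     0.         313.49368878]
 [  0.         490.769391   196.70259016]
 [  0.           0.           1.        ]] [[ 0.46786492  0.88359862  0.01886491 -0.22716209]
 [ 0.52253654 -0.25934185 -0.81221756 -0.16529742]
 [-0.71278186  0.38986571 -0.58304953  1.93214379]
 [ 0.          0.          0.          1.        ]]
```

View pics/top0.png

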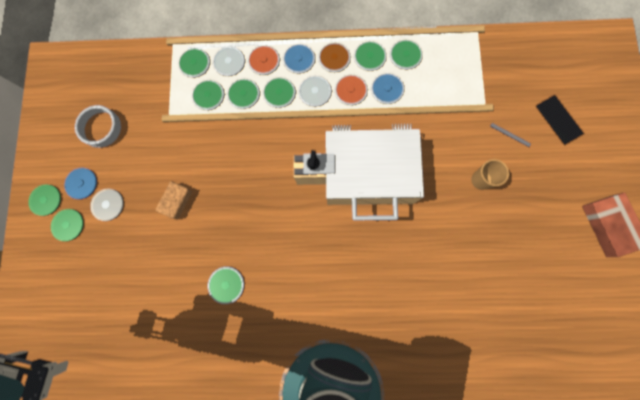

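View pics/scene0.png

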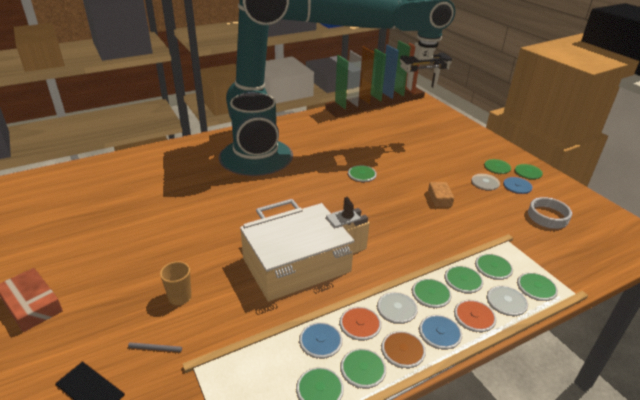

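The top view shows the lid with corners at about (326,130)-(423,200), its bar handle at (375,217) and the knob at (313,160). The cup is at (490,175), the block at (172,200) and the rondel at (226,285). The scene view shows the same layout.

```bash
cat > h.py <<'E'
import numpy as np,cv2
def cast(d,px,z):
    "pixels (n,2) -> world points on plane z"
    T=np.array(d["camera_from_world"]);R,t=T[:3,:3],T[:3,3];c=-R.T@t
    px=np.atleast_2d(px).astype(float)
    r=np.c_[px,np.ones(len(px))]@np.linalg.inv(d["intrinsics"]).T@R
    return c+r*((z-c[2])/r[:,2])[:,None]
E
python3 - <<'E'
import numpy as np,cv2
from h import cast
d=np.load("pics/top0.npz");f=d["frame"];hsv=cv2.cvtColor(f,cv2.COLOR_RGB2HSV)
m=((hsv[...,1]<45)&(hsv[...,2]>150)).astype(np.uint8)
roi=np.zeros_like(m);roi[124:226,285:440]=1;m*=roi
o=cv2.morphologyEx(m,cv2.MORPH_OPEN,np.ones((15,15)))
c=max(cv2.findContours(o,0,1)[0],key=cv2.contourArea)[:,0]
p=cast(d,c,.118)[:,:2]
r=cv2.minAreaRect(p.astype(np.float32));print("lid",r,cv2.boundingRect(c));print(cv2.boxPoints(r))
# bar
s=m.copy();s[:206]=0;ys,xs=np.nonzero(s);k=(ys>=213);P=cast(d,np.c_[xs[k],ys[k]],.1145)
print("bar px",xs[k].min(),xs[k].max(),"n",k.sum(),P.mean(0),P.min(0),P.max(0))
l=cv2.fitLine(P[:,:2].astype(np.float32),2,0,.01,.01).ravel();print(l)
# knob
b=((hsv[...,2]<60)).astype(np.uint8);b[:145]=0;b[178:]=0;b[:,:300]=0;b[:,330:]=0
ys,xs=np.nonzero(b);print("knob px",xs.min(),xs.max(),ys.min(),ys.max(),xs.mean(),ys.mean())
print(cast(d,[[xs.mean(),ys.mean()]],.16))
I=cv2.resize(f[110:230,280:440],None,fx=5,fy=5,interpolation=2);cv2.imwrite("pics/crop.png",I[:,:,::-1])
E
```

```text
lid ((0.628387451171875, -0.13373664021492004), (0.2610178291797638, 0.19950979948043823), 88.67753601074219) (326, 128, 97, 71)
[[ 0.52564704 -0.26190853]
 [ 0.72510374 -0.26651305]
 [ 0.73112786 -0.00556475]
 [ 0.53167117 -0.00096023]]
bar px 353 397 n 200 [ 0.47713886 -0.13139741  0.1145    ] [ 0.47066518 -0.19014365  0.1145    ] [ 0.4896401 -0.0721253  0.1145   ]
[ 0.01877837  0.9998237   0.47713885 -0.13139741]
knob px 308 319 152 168 313.47014925373134 161.44776119402985
[[0.62328242 0.02935547 0.16      ]]
```

View pics/crop.png

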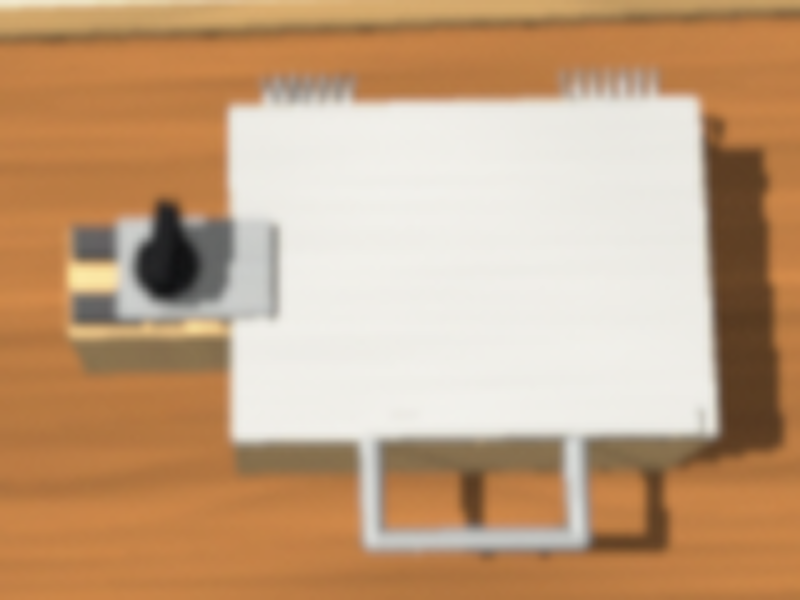

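```bash
cat >> h.py <<'E'
from scipy.spatial.transform import Rotation as Ro
YAW=-0.021; B=np.array([.627,-.134,0])
X=np.array([np.cos(YAW),np.sin(YAW),0]);Y=np.array([-X[1],X[0],0])
def tool(a):
    "tool down; knob angle a: tool x along -bin x turned a clockwise"
    R=np.c_[-X,Y,[0,0,-1]]
    return R@Ro.from_euler("z",a).as_matrix()
def shift(o,p,R):
    R0=o["orientation"]
    return np.round(np.r_[R0.T@(np.array(p)-o["position"])*100,Ro.from_matrix(R0.T@R).as_rotvec()],3)
E
python3 - <<'E'
from h import *; from rig import get_obs
print(shift(get_obs(),B+.165*Y+[0,0,.27],tool(0)))
E
```

```text
[-6.0787e+01 -5.0477e+01 -5.0920e+00 -1.0000e-03 -0.0000e+00 -2.0300e-01]
```

```bash
python3 -m creep '[[-1,-0.8,-1,0,0,0],[-3,-2.4,-2,0,0,0],[-6,-5,-4,0,0,0],[-9,-7.5,-5,0,0,-0.05],[-12,-10,-5.1,0,0,-0.1],[-15,-12.5,-5.1,0,0,-0.15],[-18,-15,-5.1,0,0,-0.2],[-21,-17.5,-5.1,0,0,-0.2],[-24,-20,-5.1,0,0,-0.2],[-27,-22.5,-5.1,0,0,-0.2],[-30,-25,-5.1,0,0,-0.2],[-33,-27.5,-5.1,0,0,-0.2],[-36,-30,-5.1,0,0,-0.2],[-39,-32.5,-5.1,0,0,-0.2],[-42,-35,-5.1,0,0,-0.2],[-45,-37.5,-5.1,0,0,-0.2],[-48,-40,-5.1,0,0,-0.2],[-51,-42.5,-5.1,0,0,-0.2],[-54,-45,-5.1,0,0,-0.2],[-57,-47.5,-5.1,0,0,-0.2]]' 0 25
python3 - <<'E'
from h import *; from rig import get_obs
o=get_obs();print(o['q'],shift(o,B+.165*Y+[0,0,.27],tool(0)))
E
```

```text
clock: 1.77
position: [0.6007, 0.066, 0.2709]
orientation: [[-1.0, 0.024, 0.0], [0.024, 1.0, -0.0], [-0.0, -0.0, -1.0]]
contact_force: [1.1, 1.3, 0.9]
gripper_width: 0.999
gripper_force: 0.0
[ 6.72233982e-02 -4.69526057e-02  1.52580301e+00 -4.95408195e-05
  1.66225152e+00 -1.47937591e+00] [-3.065e+00 -3.429e+00  9.500e-02 -0.000e+00  0.000e+00 -3.000e-03]
```

```bash
python3 -m creep '[[-1.5,-1.7,0,0,0,0],[-2.6,-2.9,0,0,0,0],[-3.1,-3.4,0,0,0,0],[-3.1,-3.4,0,0,0,0],[-3.1,-3.4,0,0,0,0]]'
python3 - <<'E'
from h import *; from rig import get_obs,eyes
o=get_obs();print(o['position']);d=eyes.get_image("wrist");print(d["mount"],d["intrinsics"])
cv2.imwrite("pics/w1.png",d["frame"][:,:,::-1]);np.savez("pics/w1.npz",**d,p=o["position"],R=o["orientation"])
E
```

```text
clock: 2.18
position: [0.6299, 0.0344, 0.2704]
orientation: [[-1.0, 0.023, -0.0], [0.023, 1.0, 0.0], [0.0, 0.0, -1.0]]
contact_force: [0.4, 0.5, 0.1]
gripper_width: 1.001
gripper_force: 0.0
[0.62991684 0.03443049 0.27043403]
[[ 1.60137427e-03 -9.69875901e-01 -2.43594278e-01  6.68704089e-02]
 [ 9.99998394e-01  1.74921270e-03 -3.90598444e-04 -1.43580873e-04]
 [ 8.04930222e-04 -2.43593261e-01  9.69877144e-01 -1.64162373e-01]
 [ 0.00000000e+00  0.00000000e+00  0.00000000e+00  1.00000000e+00]] [[348.64677465   0.         313.67777169]
 [  0.         348.64677465 194.68463437]
 [  0.           0.           1.        ]]
```

View pics/w1.png

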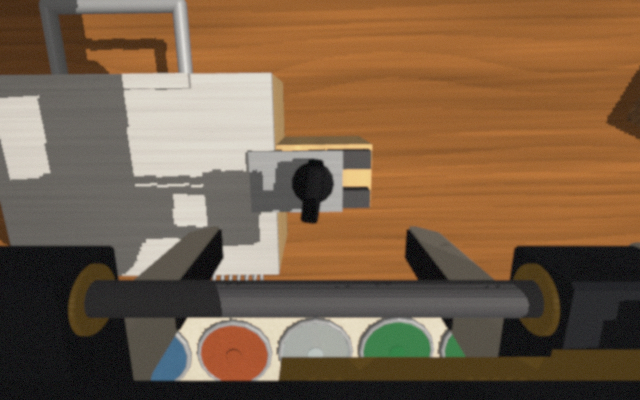

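```bash
python3 - <<'E'
from h import *
z=np.load("pics/w1.npz");T=np.eye(4);T[:3,:3]=z["R"];T[:3,3]=z["p"]
d=dict(intrinsics=z["intrinsics"],camera_from_world=np.linalg.inv(T@z["mount"]))
g=z["frame"].max(2)
for r in range(156,226,5):
    c=np.nonzero(g[r,290:336]<45)[0]+290
    if len(c):print(r,c.min(),c.max())
def pr(*a): 
    for n,px,zz in a: print(n,((cast(d,px,zz)-B)@np.c_[X,Y,[0,0,1]]).round(4))
pr(("farend top",[310,221],.178),("lid front +y corner",[272,73],.118),("lid rear +y corner",[285,274],.118),("plate corners",[[247,151],[343,151],[343,211]],.127),("bar ends",[[45,5],[183,5]],.1145))
E
```

```text
161 309 320
166 301 323
171 296 327
176 294 330
181 293 331
186 292 331
191 294 330
196 297 326
201 302 319
206 303 317
211 303 317
216 302 316
221 305 315
farend top [[0.0179 0.1654 0.178 ]]
lid front +y corner [[-0.096   0.1324  0.118 ]]
lid rear +y corner [[0.0932 0.1396 0.118 ]]
plate corners [[-0.03    0.1094  0.127 ]
 [-0.03    0.1941  0.127 ]
 [ 0.0252  0.1952  0.127 ]]
bar ends [[-0.1502 -0.0555  0.1145]
 [-0.1501  0.0595  0.1145]]
```

The wrist view shows the knob disc at (313,181) and the grip bar's far end at (310,221), so the knob sits at about 0.08 rad. The plate and lid agree with the top-view estimate to 2 mm, and I take the average.

```bash
sed -i 's/B=np.array(.*/B=np.array([.626,-.133,0])/' h.py; python3 - <<'E'
from h import *; from rig import get_obs
print(shift(get_obs(),B+.165*Y+[0,0,.169],tool(0.08)))
E
```

```text
[ 0.027 -0.284 10.158  0.     0.     0.078]
```

```bash
python3 -m creep '[[0,-0.15,1,0,0,0.04],[0,-0.3,2.5,0,0,0.08],[0,-0.3,4,0,0,0.08],[0,-0.3,5.5,0,0,0.08],[0,-0.3,7,0,0,0.08],[0,-0.3,8.2,0,0,0.08],[0,-0.3,9.2,0,0,0.08],[0,-0.3,9.8,0,0,0.08],[0,-0.3,10.1,0,0,0.08],[0,-0.3,10.1,0,0,0.08]]' 100 25 && python3 -m creep '[[0,0,0,0,0,0],[0,0,0,0,0,0],[0,0,0,0,0,0],[0,0,0,0,0,0],[0,0,0,0,0,0],[0,0,0,0,0,0],[0,0,0,0,0,0],[0,0,0,0,0,0]]' 255 25
python3 -c "
from rig import get_obs;o=get_obs();print(o['torque'],o['q'][5])"
```

```text
clock: 3.07
position: [0.6302, 0.0308, 0.1688]
orientation: [[-0.995, 0.104, -0.001], [0.104, 0.995, 0.0], [0.001, -0.0, -1.0]]
contact_force: [-0.7, -0.1, 0.4]
gripper_width: 0.608
gripper_force: 0.0
clock: 3.73
position: [0.6304, 0.0323, 0.1695]
orientation: [[-0.995, 0.103, 0.001], [0.103, 0.995, 0.003], [-0.0, 0.003, -1.0]]
contact_force: [1.2, 11.8, 0.6]
gripper_width: 0.149
gripper_force: 24.7
[ 1.8651643  -0.26551644 -0.03578091] -1.4585119916600997
```

```bash
python3 -m creep '[[0,0.1,0,0,0,0],[0,0.15,0,0,0,0.03],[0,0.15,0,0,0,0.1],[0,0.15,0,0,0,0.2],[0,0.15,0,0,0,0.3],[0,0.15,0,0,0,0.4],[0,0.15,0,0,0,0.5],[0,0.15,0,0,0,0.6],[0,0.15,0,0,0,0.7],[0,0.15,0,0,0,0.8],[0,0.15,0,0,0,0.9],[0,0.15,0,0,0,1.0],[0,0.15,0,0,0,1.1],[0,0.15,0,0,0,1.2],[0,0.15,0,0,0,1.3],[0,0.15,0,0,0,1.38],[0,0.15,0,0,0,1.44],[0,0.15,0,0,0,1.48],[0,0.15,0,0,0,1.48],[0,0.15,0,0,0,1.48]]'
python3 -c "
from rig import get_obs;o=get_obs();print(o['torque'],o['q'][5])"
```

```text
clock: 5.4
position: [0.6291, 0.0321, 0.1695]
orientation: [[0.013, 1.0, -0.003], [1.0, -0.013, -0.0], [-0.0, -0.003, -1.0]]
contact_force: [-13.9, -2.4, 8.0]
gripper_width: 0.146
gripper_force: 25.1
[-0.34034335  2.89332572  0.00439518] 0.023984641849308864
```

```bash
python3 -m creep '[[0,-0.08,0,0,0,0.02],[0,-0.15,0,0,0,0.04],[0,-0.15,0,0,0,0.06],[0,-0.15,0,0,0,0.06]]'
python3 -c "
from rig import get_obs;o=get_obs();print(o['torque'],o['q'][5])"
```

```text
clock: 5.73
position: [0.6287, 0.0322, 0.1695]
orientation: [[0.074, 0.997, -0.001], [0.997, -0.074, -0.0], [-0.0, -0.0, -1.0]]
contact_force: [-6.2, -0.8, 3.7]
gripper_width: 0.145
gripper_force: 25.6
[-0.3435023   1.19825428  0.40965697] 0.08514750475040324
```

```bash
python3 -m creep '[[0.1,-0.08,0,0,0,0],[0.4,-0.1,0,0,0,0],[0.8,-0.12,0,0,0,0],[1.2,-0.14,0,0,0,0],[1.6,-0.16,0,0,0,0],[2.0,-0.18,0,0,0,0],[2.4,-0.2,0,0,0,0],[2.8,-0.22,0,0,0,0],[3.1,-0.24,0,0,0,0],[3.4,-0.26,0,0,0,0],[3.6,-0.27,0,0,0,0],[3.6,-0.27,0,0,0,0]]'
python3 -c "
from rig import get_obs;o=get_obs();print(o['torque'],o['position'])"
```

```text
clock: 6.73
position: [0.629, 0.0678, 0.1695]
orientation: [[0.073, 0.997, 0.0], [0.997, -0.073, -0.002], [-0.002, 0.0, -1.0]]
contact_force: [-3.4, -10.4, 5.1]
gripper_width: 0.15
gripper_force: 25.0
[-1.87081659  0.5219033   0.20361905] [0.62897049 0.0678489  0.16947555]
```

```bash
python3 -m creep '[[0.1,0,0,0,0,0],[0.15,0,0,0,0,0],[0.15,0,0,0,0,0]]'; python3 -m creep '[[0,0,0,0,0,0],[0,0,0,0,0,0],[0,0,0,0,0,0],[0,0,0,0,0,0],[0,0,-1,0,0,0],[0,0,-2.5,0,0,0],[0,0,-4.5,0,0,0],[0,0,-6.5,0,0,0],[0,0,-8,0,0,0],[0,0,-8,0,0,0]]' 100
python3 - <<'E'
from h import *; from rig import get_obs,eyes
o=get_obs();print(shift(o,B-.15*X+[0,0,.22],tool(np.pi/2)))
d=eyes.get_image("top");f=d["frame"];cv2.imwrite("pics/t2.png",cv2.resize(f[110:230,280:440],None,fx=5,fy=5,interpolation=2)[:,:,::-1])
E
```

```text
clock: 6.98
position: [0.629, 0.0683, 0.1695]
orientation: [[0.074, 0.997, 0.0], [0.997, -0.074, -0.004], [-0.004, 0.0, -1.0]]
contact_force: [-3.9, -17.3, 6.6]
gripper_width: 0.149
gripper_force: 25.0
clock: 7.82
position: [0.6299, 0.0701, 0.2542]
orientation: [[0.073, 0.997, 0.006], [0.997, -0.073, 0.0], [0.001, 0.006, -1.0]]
contact_force: [1.1, 0.3, 0.0]
gripper_width: 0.607
gripper_force: 0.0
[-2.1062e+01 -1.3910e+01  3.3300e+00  6.0000e-03 -1.0000e-03 -5.2000e-02]
```

```bash
python3 -m creep '[[-1,-0.6,0,0,0,0],[-3,-2,0,0,0,-0.02],[-6,-4,0.5,0,0,-0.05],[-9,-6,1,0,0,-0.05],[-12,-8,1.5,0,0,-0.05],[-15,-10,2,0,0,-0.05],[-17.5,-11.6,2.5,0,0,-0.05],[-19.5,-12.9,3,0,0,-0.05],[-20.7,-13.6,3.3,0,0,-0.05],[-21.1,-13.9,3.3,0,0,-0.05],[-21.1,-13.9,3.3,0,0,-0.05],[-21.1,-13.9,3.3,0,0,-0.05]]' 150
python3 - <<'E'
from h import *; from rig import get_obs,eyes
o=get_obs();d=eyes.get_image("wrist");w=d["frame"]
np.savez("pics/w2.npz",**d,p=o["position"],R=o["orientation"])
t=eyes.get_image("top");f=cv2.resize(t["frame"][120:210,280:400],(640,480),interpolation=2)
cv2.imwrite("pics/w2.png",w[:,:,::-1]);cv2.imwrite("pics/t2.png",f[:,:,::-1])
E
```

```text
clock: 8.87
position: [0.4749, -0.1302, 0.216]
orientation: [[0.023, 1.0, -0.0], [1.0, -0.023, 0.0], [0.0, -0.0, -1.0]]
contact_force: [0.9, 1.3, 0.0]
gripper_width: 0.413
gripper_force: 0.0
```

View pics/w2.png

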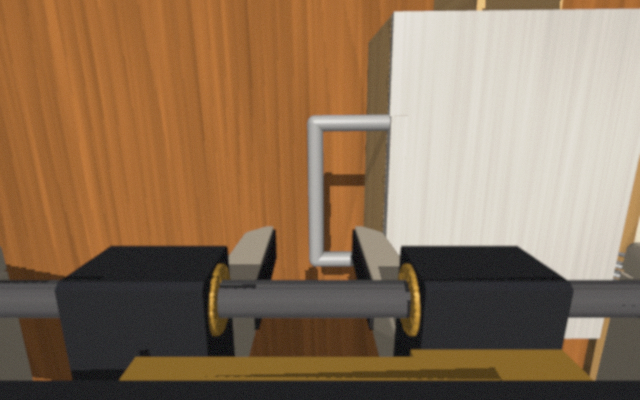

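View pics/t2.png

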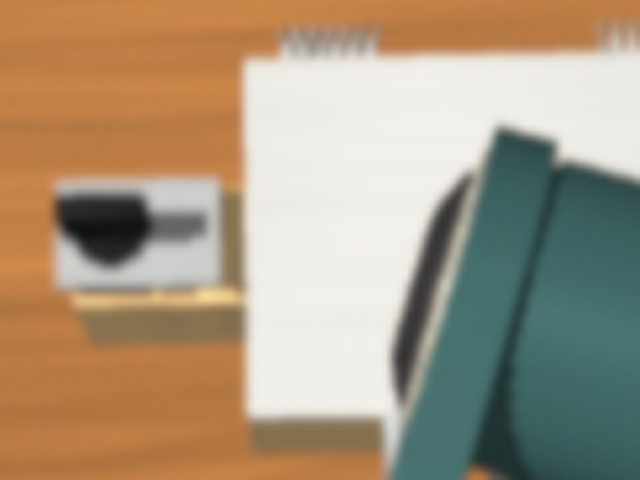

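The top crop shows the knob bar along y at (105,210) and the catch clear of the lid, with a gap at x 220-245. The wrist view shows the bar handle upright from (316,120) to (317,260), centred between the fingers.

```bash
python3 - <<'E'
from h import *; from rig import get_obs
z=np.load("pics/w2.npz");T=np.eye(4);T[:3,:3]=z["R"];T[:3,3]=z["p"]
d=dict(intrinsics=z["intrinsics"],camera_from_world=np.linalg.inv(T@z["mount"]))
P=cast(d,[[316,122],[317,259]],.1145);print(P,P.mean(0),B-.15*X, "lid corner",(cast(d,[[393,13]],.118)-B)@np.c_[X,Y])
print(shift(get_obs(),B-.15*X+[0,0,.1205],tool(np.pi/2)))
E
```

```text
[[ 0.47821708 -0.07423853  0.1145    ]
 [ 0.4768083  -0.18489436  0.1145    ]] [ 0.47751269 -0.12956645  0.1145    ] [ 0.47603307 -0.12985023  0.        ] lid corner [[-0.09630122  0.12893336]]
[-4.00e-03  7.00e-02  9.57e+00 -0.00e+00 -0.00e+00 -1.00e-03]
```

```bash
python3 -m creep '[[0,0.1,1,0,0,0],[0,0.2,2.5,0,0,0],[0,0.2,4,0,0,0],[0,0.2,5.5,0,0,0],[0,0.2,7,0,0,0],[0,0.2,8.2,0,0,0],[0,0.2,9.1,0,0,0],[0,0.2,9.6,0,0,0],[0,0.2,9.6,0,0,0]]' && python3 -m creep '[[0,0,0,0,0,0],[0,0,0,0,0,0],[0,0,0,0,0,0],[0,0,0,0,0,0],[0,0,0,0,0,0],[0,0,0,0,0,0]]' 255 20
python3 - <<'E'
from h import *; from rig import get_obs
o=get_obs();H=B+.095*X+[0,0,.1105];R=o["orientation"]
print(o["position"],o["position"]+R[:,2]*.006,R)
# arc offsets (cm, tool axes) from shut
f=lambda t:np.array(-.245*np.cos(t)*X+.245*np.sin(t)*np.array([0,0,1]))
a0=.0163
for t in (0,.02,.05,.1,.15,.2,.25,.3,.35,.4,.45,.5,.55,.6,.65,.7,.75,.79,.8,.85,.9,.95,.97): print(t,(R.T@(f(t+a0)-f(a0))*100).round(2))
E
```

```text
clock: 9.72
position: [0.4767, -0.1302, 0.1192]
orientation: [[0.023, 1.0, -0.001], [1.0, -0.023, 0.0], [0.0, -0.001, -1.0]]
contact_force: [-1.4, 0.2, 0.3]
gripper_width: 0.416
gripper_force: 0.0
clock: 10.22
position: [0.4769, -0.1305, 0.1205]
orientation: [[0.023, 1.0, -0.0], [1.0, -0.023, -0.0], [-0.0, -0.0, -1.0]]
contact_force: [-5.1, 1.1, 3.3]
gripper_width: 0.037
gripper_force: 2.2
[ 0.47691305 -0.13048895  0.12048167] [ 0.47691288 -0.1304896   0.11448167] [[ 2.30076623e-02  9.99735288e-01 -2.93077471e-05]
 [ 9.99735283e-01 -2.30076654e-02 -1.07892322e-04]
 [-1.08538064e-04 -2.68176387e-05 -9.99999994e-01]]
0 [0. 0. 0.]
0.02 [-0.    0.01 -0.49]
0.05 [-0.    0.05 -1.22]
0.1 [ 0.    0.16 -2.44]
0.15 [ 0.    0.33 -3.66]
0.2 [ 0.    0.57 -4.86]
0.25 [ 0.    0.86 -6.05]
0.3 [ 0.    1.21 -7.22]
0.35 [ 0.    1.62 -8.38]
0.4 [ 0.    2.09 -9.51]
0.45 [  0.     2.61 -10.62]
0.5 [ 1.00e-02  3.19e+00 -1.17e+01]
0.55 [ 1.000e-02  3.820e+00 -1.275e+01]
0.6 [ 1.000e-02  4.500e+00 -1.376e+01]
0.65 [ 1.000e-02  5.240e+00 -1.474e+01]
0.7 [ 1.000e-02  6.020e+00 -1.569e+01]
0.75 [ 1.000e-02  6.840e+00 -1.659e+01]
0.79 [ 1.000e-02  7.540e+00 -1.728e+01]
0.8 [ 1.000e-02  7.720e+00 -1.745e+01]
0.85 [  0.02   8.63 -18.27]
0.9 [  0.02   9.58 -19.04]
0.95 [  0.02  10.57 -19.76]
0.97 [ 2.000e-02  1.098e+01 -2.003e+01]
```

Opening of 3.4 mm is below the 12 mm bar, so I look before doing anything more.

```bash
python3 -m creep '[[0,0,0,0,0,0],[0,0,0,0,0,0]]'; python3 - <<'E'
from h import *; from rig import get_obs,eyes
o=get_obs();d=eyes.get_image("wrist");w=d["frame"]
s=eyes.get_image("scene");f=cv2.resize(s["frame"][150:310,210:390],None,fx=2.5,fy=2.5,interpolation=2)[:400]
cv2.imwrite("pics/w3.png",cv2.resize(np.hstack([w[:,140:500],f[:,:430]]),(790,400))[:,:,::-1])
E
```

```text
clock: 10.38
position: [0.477, -0.1305, 0.1206]
orientation: [[0.023, 1.0, 0.0], [1.0, -0.023, -0.0], [-0.0, 0.0, -1.0]]
contact_force: [-3.1, 0.4, 5.2]
gripper_width: 0.004
gripper_force: 2.4
```

View pics/w3.png

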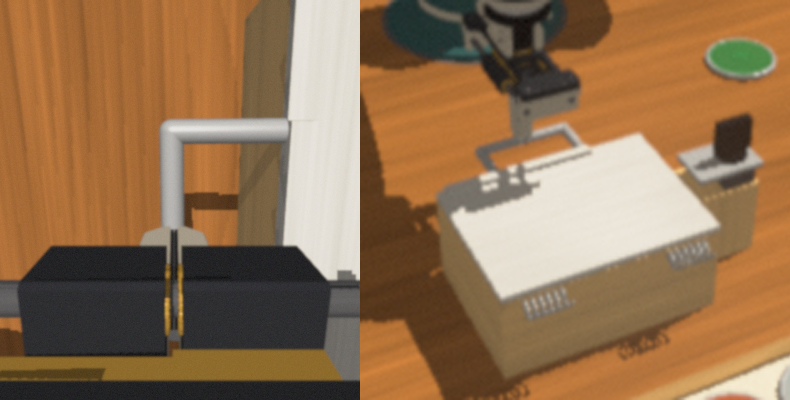

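```bash
python3 - <<'E'
from h import *; from rig import get_obs,eyes,env
print(env.tip_reach)
o=get_obs();w=eyes.get_image("wrist");T=np.eye(4);T[:3,:3]=o["orientation"];T[:3,3]=o["position"]
d=dict(intrinsics=w["intrinsics"],camera_from_world=np.linalg.inv(T@w["mount"]))
for zz in (.095,.105,.1145,.125,.135):
    P=cast(d,[[313,128],[303,180],[323,180]],zz);L=cast(d,[[435,128]],zz);print(zz,P[0],P[2]-P[1],L)
g=w["frame"].astype(int);print(g[180,295:332].sum(1)//3)
print(g[100:150,350].sum(1)//3)
I=cv2.resize(w["frame"][160:310,240:400],(640,600),interpolation=2);cv2.imwrite("pics/w4.png",I[:,:,::-1])
E
```

```text
0.025
0.095 [ 0.47823343 -0.07443455  0.095     ] [ 0.01110221 -0.00023562  0.        ] [[ 0.54350001 -0.0758277   0.095     ]]
0.105 [ 0.47827337 -0.07384568  0.105     ] [ 0.01051685 -0.00022319  0.        ] [[ 0.54009878 -0.07516537  0.105     ]]
0.1145 [ 0.47831131 -0.07328624  0.1145    ] [ 0.00996076 -0.00021139  0.        ] [[ 0.53686761 -0.07453616  0.1145    ]]
0.125 [ 0.47835324 -0.07266792  0.125     ] [ 0.00934613 -0.00019835  0.        ] [[ 0.53329631 -0.07384071  0.125     ]]
0.135 [ 0.47839318 -0.07207905  0.135     ] [ 0.00876076 -0.00018593  0.        ] [[ 0.52989508 -0.07317838  0.135     ]]
[108 106 108 107 113 123 133 146 158 163 170 175 178 181 182 183 181 182
 178 178 172 168 164 159 151 144 131 121 110 110 111 110 113 111 113 112
 111]
[119 117 120 120 119 119 121 120 117 122 120 119 118 119 120 121 120 123
 134 154 168 180 188 191 198 206 216 221 225 221 215 200 190 180 170 162
 156 147 138 127 116 103  93  97 109 115 118 119 120 120]
```

View pics/w4.png

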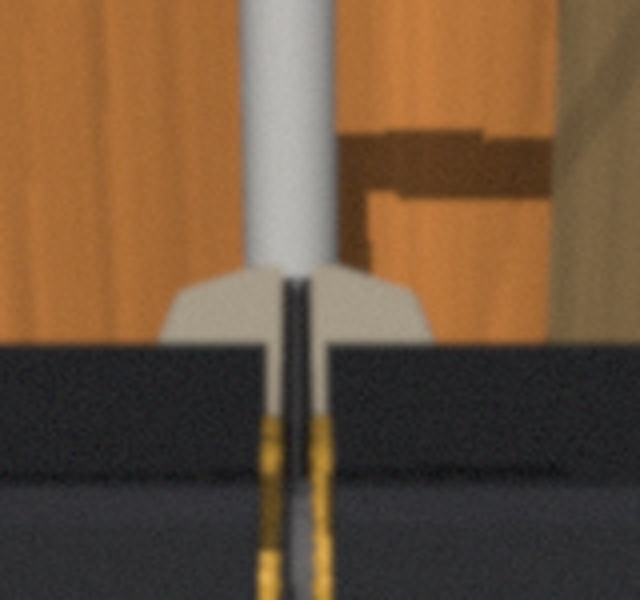

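The fingers are shut on top of the bar. The bar is at its proper height (24 px is 12 mm at z 0.1145) and passes under the tan tips, whose edge is at row ~227 in the full frame. So the tips reach only about as far as the TCP, and I re-grasp about 18 mm lower.

```bash
python3 -m creep '[[0,0,-1,0,0,0],[0,0,-2,0,0,0],[0,0,-2,0,0,0],[0,0,-2,0,0,0],[0,0,-2,0,0,0],[0,0,-2,0,0,0],[0,0,-2,0,0,0],[0,0,-2,0,0,0]]' 145
python3 - <<'E'
from h import *; from rig import get_obs,eyes
o=get_obs();print(o["position"],o["gripper_width"],o["contact_force"])
s=eyes.get_image("scene");I=cv2.resize(s["frame"][130:250,230:390],None,fx=5,fy=5,interpolation=2)
cv2.imwrite("pics/s4.png",I[:,:,::-1])
C=s["camera_from_world"]
for n,p in (("bar",[.4775,-.1305,.1145]),("tcp",o["position"]),("tip25",o["position"]-[0,0,.025])):
    c=C[:3,:3]@p+C[:3,3];u=s["intrinsics"]@c;print(n,(u[:2]/u[2]-[230,130])*5)
E
```

```text
clock: 11.2
position: [0.4769, -0.1304, 0.14]
orientation: [[0.023, 1.0, -0.0], [1.0, -0.023, 0.0], [0.0, -0.0, -1.0]]
contact_force: [-0.5, -0.8, -0.1]
gripper_width: 0.428
gripper_force: 0.0
[ 0.47686224 -0.13040485  0.13995909] 0.42785624322338833 [-0.47308099 -0.78579463 -0.09152919]
bar [222.86876796 375.22563338]
tcp [221.40261977 340.27494314]
tip25 [222.5560635  374.00298402]
```

View pics/s4.png

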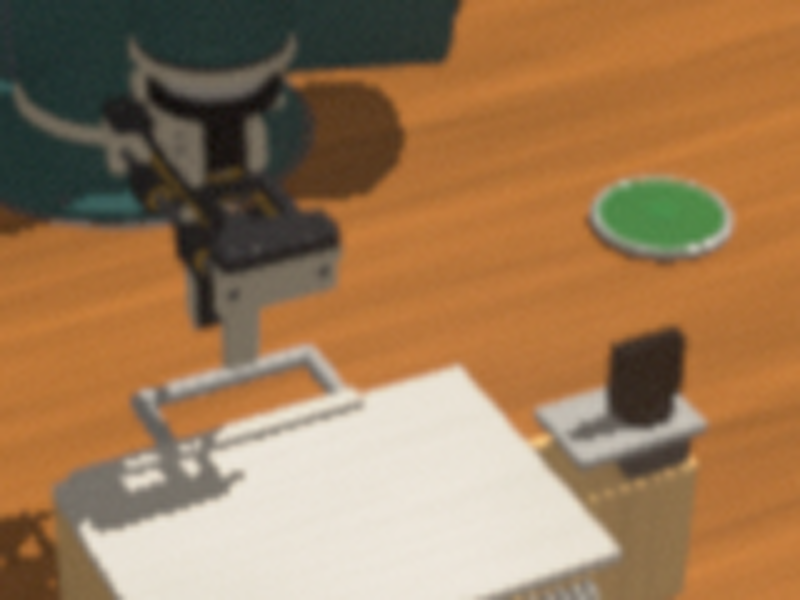

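The scene crop shows the far fingertip ending at row ~365, above the bar at (230,373); a 25 mm tip reach would put it near row 400. That confirms the tips end at about TCP level, so I go down to TCP z of about 0.099.

```bash
python3 -m creep '[[0,0.05,0.6,0,0,0],[0,0.07,1.4,0,0,0],[0,0.07,2.3,0,0,0],[0,0.07,3.1,0,0,0],[0,0.07,3.7,0,0,0],[0,0.07,4.1,0,0,0],[0,0.07,4.1,0,0,0]]' && python3 -m creep '[[0,0,0,0,0,0],[0,0,0,0,0,0],[0,0,0,0,0,0],[0,0,0,0,0,0],[0,0,0,0,0,0],[0,0,0,0,0,0],[0,0,0,0,0,0]]' 255 20
```

```text
clock: 11.83
position: [0.4773, -0.1303, 0.0981]
orientation: [[0.023, 1.0, -0.001], [1.0, -0.023, 0.0], [0.0, -0.001, -1.0]]
contact_force: [-0.5, -0.3, -0.4]
gripper_width: 0.43
gripper_force: 0.0
clock: 12.42
position: [0.4763, -0.1305, 0.099]
orientation: [[0.023, 1.0, -0.004], [1.0, -0.023, 0.0], [0.0, -0.004, -1.0]]
contact_force: [-13.8, -0.3, 4.1]
gripper_width: 0.121
gripper_force: 20.0
```

```bash
python3 -m creep '[[0,-0.06,0,0,0,0],[0,-0.12,0,0,0,0],[0,-0.11,-0.25,0,0,0],[0,-0.09,-0.75,0,0,0],[0,-0.07,-1.22,0,0,0],[0,0.04,-2.44,0,0,0],[0,0.21,-3.66,0,0,0],[0,0.45,-4.86,0,0,0],[0,0.74,-6.05,0,0,0],[0,1.09,-7.22,0,0,0],[0,1.5,-8.38,0,0,0],[0,1.73,-8.95,0,0,0],[0,1.73,-8.95,0,0,0]]'
python3 - <<'E'
from h import *; from rig import get_obs
o=get_obs();p=o["position"]-[.475,-.1305,.099]
a=p@X;print(np.arctan2(p[2]+.004,.245-a)-.0163,np.hypot(p[2]+.004,.245-a))
E
```

```text
clock: 13.5
position: [0.4951, -0.1308, 0.1918]
orientation: [[0.023, 1.0, 0.0], [1.0, -0.023, -0.0], [-0.0, 0.0, -1.0]]
contact_force: [-13.6, 1.5, 4.4]
gripper_width: 0.12
gripper_force: 20.0
0.3900897888076344 0.2448558405436672
```

```bash
python3 -m creep '[[0,-0.06,0,0,0,0],[0,0.12,-0.56,0,0,0],[0,0.38,-1.12,0,0,0],[0,0.64,-1.67,0,0,0],[0,0.93,-2.21,0,0,0],[0,1.22,-2.75,0,0,0],[0,1.54,-3.28,0,0,0],[0,1.85,-3.8,0,0,0],[0,2.19,-4.31,0,0,0],[0,2.53,-4.81,0,0,0],[0,2.9,-5.3,0,0,0],[0,3.27,-5.79,0,0,0],[0,3.66,-6.27,0,0,0],[0,4.05,-6.74,0,0,0],[0,4.05,-6.74,0,0,0]]'
python3 - <<'E'
from h import *; from rig import get_obs
o=get_obs();p=o["position"]-[.4745,-.1305,.099]
a=p@X;print(np.arctan2(p[2]+.004,.245-a)-.0163,np.hypot(p[2]+.004,.245-a))
E
```

```text
clock: 14.75
position: [0.5355, -0.1314, 0.2591]
orientation: [[0.023, 1.0, 0.0], [1.0, -0.023, 0.0], [0.0, 0.0, -1.0]]
contact_force: [-17.3, 5.4, 13.0]
gripper_width: 0.121
gripper_force: 20.0
0.7122685316264384 0.2465382016340052
```

```bash
python3 -m creep '[[0.03,-0.08,-0.06,0,0,0],[0.05,-0.15,-0.13,0,0,0],[0.05,0.25,-0.58,0,0,0],[0.05,0.67,-1.03,0,0,0],[0.05,1.1,-1.47,0,0,0],[0.05,1.55,-1.9,0,0,0],[0.05,2.0,-2.31,0,0,0],[0.05,2.46,-2.72,0,0,0],[0.05,2.93,-3.1,0,0,0],[0.05,3.41,-3.48,0,0,0],[0.05,3.9,-3.84,0,0,0],[0.05,4.4,-4.2,0,0,0],[0.05,4.81,-4.47,0,0,0],[0.05,4.81,-4.47,0,0,0],[0.05,4.81,-4.47,0,0,0]]'
python3 - <<'E'
from h import *; from rig import get_obs,eyes
o=get_obs();p=o["position"]-[.474,-.1305,.099]
a=p@X;print(np.arctan2(p[2]+.004,.245-a)-.0163,np.hypot(p[2]+.004,.245-a))
s=eyes.get_image("scene");I=cv2.resize(s["frame"][120:300,210:390],(600,600),interpolation=2)
cv2.imwrite("pics/s5.png",I[:,:,::-1])
E
```

```text
clock: 16.0
position: [0.5842, -0.1322, 0.302]
orientation: [[0.023, 1.0, 0.001], [1.0, -0.023, 0.0], [0.0, 0.001, -1.0]]
contact_force: [-4.2, 3.7, 5.2]
gripper_width: 0.124
gripper_force: 20.0
0.9775569620831591 0.2470354315603531
```

View pics/s5.png

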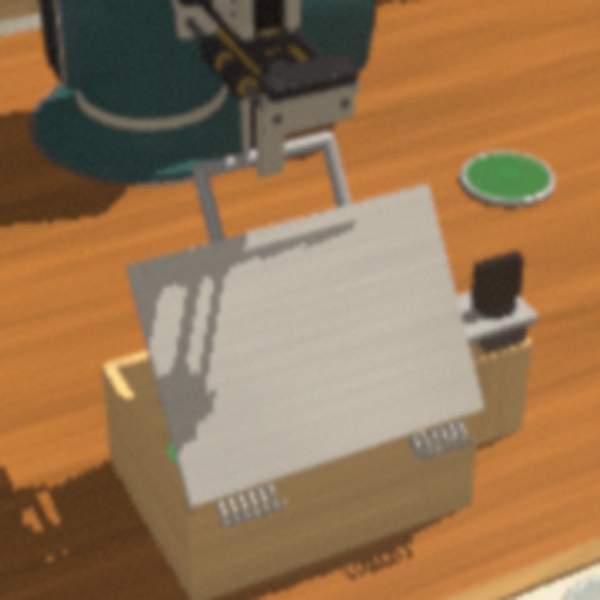

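The scene view shows the lid raised and held by its bar (fingers at (270,165)), with the catch out at (505,315). The lid is at about 0.97 rad, past balance. Now I ease it back.

```bash
python3 -m creep '[[0,-0.1,0.07,0,0,0],[0,-0.25,0.16,0,0,0],[0,-0.41,0.27,0,0,0],[0,-0.66,0.45,0,0,0],[0,-0.9,0.63,0,0,0],[0,-1.15,0.81,0,0,0],[0,-1.4,0.99,0,0,0],[0,-1.64,1.18,0,0,0],[0,-1.87,1.38,0,0,0],[0,-2.11,1.57,0,0,0],[0,-2.35,1.76,0,0,0],[0,-2.58,1.96,0,0,0],[0,-2.8,2.17,0,0,0],[0,-3.03,2.37,0,0,0],[0,-3.26,2.58,0,0,0],[0,-3.45,2.76,0,0,0],[0,-3.53,2.84,0,0,0],[0,-3.53,2.84,0,0,0],[0,-3.53,2.84,0,0,0],[0,-3.53,2.84,0,0,0]]'
python3 - <<'E'
from h import *; from rig import get_obs,eyes
o=get_obs()
for bx in (.474,.476):
    p=o["position"]-[bx,-.1305,.099];a=p@X;print(np.arctan2(p[2]+.004,.245-a)-.0163,np.hypot(p[2]+.004,.245-a))
print(np.abs(o["joint_vel"]).max())
E
```

```text
clock: 17.72
position: [0.5484, -0.1317, 0.2724]
orientation: [[0.023, 1.0, 0.0], [1.0, -0.023, -0.0], [-0.0, 0.0, -1.0]]
contact_force: [3.7, -1.2, -3.0]
gripper_width: 0.122
gripper_force: 20.0
0.7885044904280657 0.24608798057327533
0.7826814338946422 0.24747837489739327
0.0013186230661686037
```

```bash
python3 -c "
from rig import env;print(env.job_done())"
```

```text
the job is handed in; nothing more can be done
None
```

The job is handed in (no verdict came back): the knob was turned to its stop and the catch drawn fully out; the lid was raised to about 0.97 rad and eased back to about 0.785 rad, just below balance, where the gripper still holds it; one first pinch missed the bar and closed on top of it, so I re-gripped lower.

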